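Slide box through the returns flap

TASK

Return the grey slide box that lies in the chute of the wooden drop box: push the sprung flap open with one finger and keep holding it open while the other finger pushes the slide box through the opening, so that it falls into the bin behind without bumping or rubbing on the flap. Then draw the fingers back so that the flap closes fully. Only push: do not lift the slide box, and leave everything else on the desk and on the drop box where it is.

Things in the scene. Friction and masses are not known exactly. Their poses are not given: they have to be found in the camera images.
- returns_box: fixed wooden returns drop box on the desk. Origin on the desk under the closed flap, in mid-chute; z up, x = pushing direction (chute to bin), y left. Near half: a flat deck 80 mm above the desk (x -150 to 0 mm, y -135 to 125). The chute is the strip of it between two guide rails 66 mm apart (6 mm thick, centred at y = +-36, 10 mm high). Deck left of the left rail is bare.
- chute_end (a point): mid-chute point on the deck's far edge, x = 0, 80 mm above the desk, axes as the drop box. Beyond is a sheer drop of 74 mm. At x = 0 stand a hinge post (y 105 to 125) and a fixed panel (y -37 to -135), 14 mm thick, tops 130 mm above the desk; the flap closes the gap between. No bar above: fingers pointing down can pass through from the chute to over the bin.
- bin_floor (a point): centre of the floor of the open-topped bin on the far half of the drop box, 85 mm beyond the flap line, 6 mm above the desk. The bin runs from x = 0 to 170 mm and y -135 to 125 mm of the drop box, with 8 mm walls up to 105 mm above the desk
- flap (a joint): angle (rad) of the flap: upright board 8 mm thick, 134 mm wide, 84 to 128 mm above the desk; closed (0) it spans y = 100 to -34 mm at x = 0. It swings about an upright hinge at its left end, away from the chute over the bin (+x), to 1.7 rad. A damped spring shuts it in about half a second: 0.15 N m when shut, 0.22 at 1.4 rad (4 to 7 N when pushed 36 mm from the hinge)
- flap_hinge (a point): point on the flap's upright hinge axis, x = 0, y = 102 mm of the drop box, half-way up the flap (106 mm above the desk); axes as the drop box
- slide_box_center (a point): centre of the loose grey plastic slide box (blank white label on top): 46 mm along the chute (x), 60 mm across (y), 34 mm tall, about 0.12 kg, lying on the deck between the rails, its centre 62 to 100 mm before the flap line; axes roughly as the drop box's at the start. Pushed past the edge it tips and falls to the bin floor, below the swing of the flap
- date_stamp: wooden hand stamp, turned, 32 mm across, 56 mm tall, standing on the right part of the drop box's deck; origin under its centre
- ink_pad: flat steel ink pad, 60 x 45 x 12 mm, on the right part of the drop box's deck; origin under its centre
- tan_book: tan book lying flat on the desk, 190 x 125 x 28 mm; origin under its centre
- blue_book: dark book lying flat on the desk, 170 x 110 x 22 mm; origin under its centre
- card_index: open wooden card index box, 100 x 140 x 85 mm; origin under its centre
- mug: white mug, 78 mm across, 90 mm tall; origin under its centre
- magnifier: magnifying glass lying on the desk, about 165 mm long; origin at its handle

How it is judged (in metres and radians):
On the way, in this order (a step that is already met when the one before it is completed fails the run):
1. the flap is pushed open by a finger while the slide box is still in the chute (value of joint flap above 0.25 rad and contact force between the fingers and flap above 0.3 N and x of slide_box_center in the frame of returns_box below -0.01 m), for 0.03 s.
2. the slide box goes over the edge while a finger holds the flap open (value of joint flap above 0.25 rad and contact force between the fingers and flap above 0.3 N and x of slide_box_center in the frame of returns_box above 0.002 m).
At the end, for the whole second after the job is handed in: the slide box lies at rest in the bin (centre below 60 mm over the desk, between the bin's walls), the flap is shut (under 0.06 rad), and no other loose thing has moved more than 15 mm (x of slide_box_center in the frame of returns_box between 0.015 and 0.162 m and y of slide_box_center in the frame of returns_box between -0.127 and 0.117 m and z of slide_box_center in the frame of returns_box below 0.06 m and linear speed of slide_box below 0.02 m/s and value of joint flap below 0.06 rad and distance of each of date_stamp, ink_pad, tan_book, blue_book, card_index, mug, magnifier from where it was at the start of the episode below 0.015 m); the robot touches nothing.
It fails at once if the slide box pushes or rubs on the flap (over 0.8 N) (contact force between slide_box and flap above 0.8 N).
It fails at once if the slide box is at the opening while the flap is not held open (under 0.25 rad) (x of slide_box_center in the frame of returns_box above -0.02 m and z of slide_box_center in the frame of returns_box above 0.085 m and value of joint flap below 0.25 rad).
It fails at once if the slide box is lifted (its centre over 10 mm higher than when it lies on the deck) (z of slide_box_center in the frame of returns_box above 0.107 m).
It fails at once if another loose thing is moved more than 15 mm (distance of any of date_stamp, ink_pad, tan_book, blue_book, card_index, mug, magnifier from where it was at the start of the episode above 0.015 m).
It also fails if it takes over 38 s, if anything falls off the work surface, if the arm or the gripper's body presses on something with over 40 N, if the wrist force passes 120 N, or if a joint passes its speed limit or range.

ROBOT

A 6-joint arm with a two-finger parallel gripper is mounted at the origin on the work surface. World frame = base frame: x ahead of the robot, y to its left, z up, the work surface at z = 0. Lengths are in mm, angles in rad, forces in N, time in s.
With the tool pointing down it reaches from about 300 to 775 mm from the base axis. Payload 14.6 kg.
Tool frame: the origin (TCP) lies on the centre line of the jaws, within the pads' length; the fingertips stand 22 mm ahead of it and the grasp point (between the pads) lies 3 mm ahead of it (manip.tcp_to_tips is the distance from the TCP to the fingertips, in mm); z points along the fingers, y is the direction in which the jaws open and shut (so a half turn about z gives the same grasp; the last joint's range is limited). The gripper opens to 94 mm and grips with 3 to 60 N. Pads are 16 mm wide; open, the fingers measure 119 mm over their backs; the gripper's body (75 mm by 177 mm) begins 78 mm behind the grasp point.
Start: joints at [-1.319, 0.3, 1.521, -0, 1.321, -0.067], TCP at [172.378, -522.279, 227.446] pointing down, gripper open.
Joint ranges: [-3.03, 3.03], [-0.79, 2.21], [0.23, 2.52], [-1.04, 4.18], [0, 3.07], [-2.55, 2.55]. Speed limits (rad/s): [2.22, 2.22, 2.57, 3.14, 3.14, 3.14].

INTERFACE

Orientations are given as [roll, pitch, yaw] about the fixed x, y, z axes, in that order (R = Rz(yaw) Ry(pitch) Rx(roll)).
In Python, from cell import manip, vision, workorder gives the robot as it stands.
- The arm moves only by the tool carry_out, never from a script. Its argument "deltas" is a list of rows, each a list of 3 entries, a list of its own where there are three numbers: the shift along the tool's x, y, z in cm, then the turn about the tool's z in degrees, then the opening, from 0 (shut) to 1 (fully open). A call has 1 to 20 rows; each row shifts and turns the commanded pose from where the row before left it, along the tool's axes as they then stand; what a row does not reach is not made up. A row lasts 1/12 s, in which the tool goes at most 41.7 mm and 7.16 degrees, less where a joint would pass 70% of its speed; a pose out of reach is approached as far as the arm can. A call with a gripper value outside its range is refused whole. The fingers move at their own pace and stop on an object; "grip_force" is the grip in N (left out, the last holds). Time passes only in rows, so rows that do not move let the fingers close. It gives the time, the measured TCP pose, the force and the opening at its end, in the units of the state.
- manip.read_state(): the state, without advancing time (a new reading comes with each control period).
- vision.camera(name): name is "scene" or "top"; returns (picture, depth): 384x512x3 uint8, red, green, blue; 384x512 float32, mm along the optical axis (not along the pixel's ray), 0 where there is no reading.
- vision.calibration(name): a dict with "mtx" (3x3 intrinsics, pixels), "eye" and "orientation" of the camera in the world. Camera axes: x right, y down, z forward; pixel columns grow to the right and rows downward; lengths in mm; the calibration is good to about 2 mm. A picture is of the moment at which its call begins. calibration takes no time and is no camera call.
- workorder.sign_off(): hands the job in, once; it reports no verdict.
The state is a dict: "clock": time; "joints": joint angles; "qd": joint speeds; "effort": joint torques, N m; "eef_pos": TCP position; "eef_rot": TCP orientation; "wrist_force": force on the tool from outside, world axes, zero at the start; "moment": the same for the moment, N m; "finger_gap": finger opening in mm.
Only numpy, scipy, OpenCV 4.12 (cv2) and the standard library are available. Lean on these libraries where they do the work, as an engineer would, in place of code of your own. Each camera call takes 0.05 s, during which the arm holds its last target.

## Working session

There is one attempt and no reset: what is moved stays moved. The work goes in short steps, Python scripts to look and compute and a tool call to move; the robot and the scene stay as the last step left them, time stands still between calls to the robot, and variables do not carry over. Pictures are saved under pics/ and viewed, and the job is handed in when it is done.

Besides the shell and the picture viewer there is one more tool, called after "Emit:" as name(argument=value, ...) on one line, values as JSON. carry_out: Moves the arm, as the interface text tells. Its arguments: {"type":"object","properties":{"deltas":{"type":"array","items":{"type":"array"}},"grip_force":{"type":"number"}},"required":["deltas"]}

```bash
ls; mkdir -p pics
python3 - <<'E'
from cell import manip, vision, workorder
import cv2,numpy as np
print(manip.read_state())
for n in ("scene","top"):
    p,d=vision.camera(n); c=vision.calibration(n); print(n,c)
    cv2.imwrite(f"pics/{n}0.png",cv2.cvtColor(p,cv2.COLOR_RGB2BGR)); np.save(f"{n}_d.npy",d); np.save(f"{n}_p.npy",p)
E
```

```text
pics
{'clock': 0.0, 'joints': array([-1.31860195e+00,  3.00454387e-01,  1.52158959e+00, -4.26154623e-05,
        1.32073075e+00, -6.65934035e-02]), 'qd': array([ 0.00081317, -0.00017189, -0.00020943,  0.00138128,  0.00033562,
       -0.00012266]), 'effort': array([ 4.41792190e-04, -5.31808448e+01, -3.52732301e+01,  7.09131989e-02,
        2.44293694e-02, -1.08625734e-04]), 'eef_pos': array([ 172.30709692, -522.04966926,  226.8918943 ]), 'eef_rot': array([-3.14041046e+00, -3.74740033e-05,  3.18798332e-01]), 'wrist_force': array([-0.0739999 ,  0.29789805, -0.6205625 ]), 'moment': array([-0.02793789, -0.00651166,  0.05431101]), 'finger_gap': 94.2043834873161}
scene {'mtx': array([[459.57759036,   0.        , 265.13926759],
       [  0.        , 459.57759036, 187.79645207],
       [  0.        ,   0.        ,   1.        ]]), 'eye': array([ 977.94655754, -728.19465596,  994.79786473]), 'orientation': array([-2.39444157, -0.01728241,  0.55931905])}
top {'mtx': array([[429.65748988,   0.        , 248.18107052],
       [  0.        , 429.65748988, 191.68224002],
       [  0.        ,   0.        ,   1.        ]]), 'eye': array([ 355.92610134,   -9.88865693, 1247.61405626]), 'orientation': array([-3.00260935, -0.0110144 , -1.55789345])}
```

View pics/scene0.png

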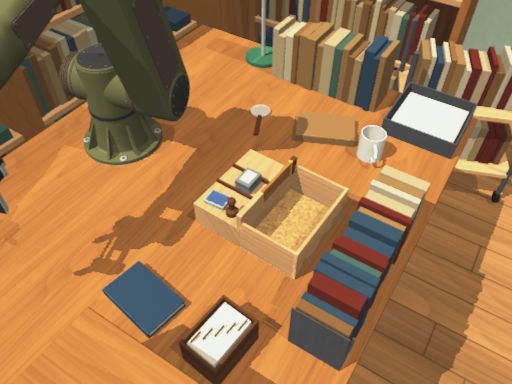

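View pics/top0.png

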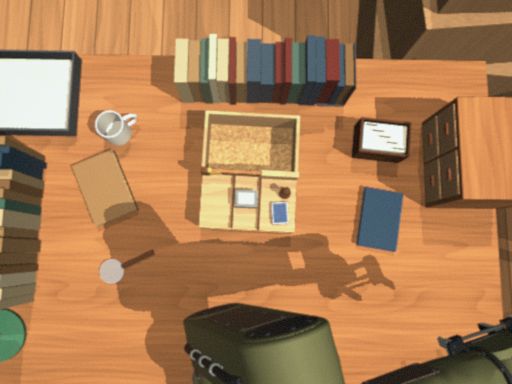

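```bash
cat > h.py <<'E'
import numpy as np,cv2
from scipy.spatial.transform import Rotation as R
from cell import manip, vision, workorder
def cloud(n,d):
    c=vision.calibration(n); K=c["mtx"]; r=R.from_euler('xyz',c["orientation"]).as_matrix()
    v,u=np.mgrid[:d.shape[0],:d.shape[1]]
    P=np.stack([(u-K[0,2])/K[0,0]*d,(v-K[1,2])/K[1,1]*d,d],-1)
    return P@r.T+c["eye"]
def proj(n,X):
    c=vision.calibration(n); r=R.from_euler('xyz',c["orientation"]).as_matrix()
    p=(np.atleast_2d(X)-c["eye"])@r; p=p@c["mtx"].T; return p[:,:2]/p[:,2:]
E
python3 - <<'E'
from h import *
W=cloud("top",np.load("top_d.npy"))
for (u,v) in [(150,250),(330,200),(213,200),(213,215),(275,205),(290,215),(245,198),(240,140),(286,191)]: print(u,v,W[v,u].round(1))
p=cv2.cvtColor(np.load("top_p.npy"),cv2.COLOR_RGB2BGR)[100:240,190:310]
cv2.imwrite("pics/crop_top.png",cv2.resize(p,None,fx=5,fy=4.2,interpolation=cv2.INTER_NEAREST))
z=W[100:240,190:310,2]; cv2.imwrite("pics/z.png",cv2.resize(cv2.applyColorMap(np.clip(z*1.8,0,255).astype(np.uint8),cv2.COLORMAP_JET),None,fx=5,fy=4.2,interpolation=cv2.INTER_NEAREST))
p=cv2.cvtColor(np.load("scene_p.npy"),cv2.COLOR_RGB2BGR)[140:280,185:355]
cv2.imwrite("pics/crop_s.png",cv2.resize(p,None,fx=4,fy=4,interpolation=cv2.INTER_CUBIC))
E
```

```text
150 250 [357.5 254.7  16.5]
330 200 [ 509.4 -261.3    1. ]
213 200 [494.7  75.1  82.8]
213 215 [453.5  73.9  85.3]
275 205 [482.2 -93.5  93.4]
290 215 [ 456.5 -135.    84.1]
245 198 [497.4 -12.1 115.5]
240 140 [684.6   5.    4.7]
286 191 [ 514.9 -119.1  135.7]
```

View pics/crop_top.png

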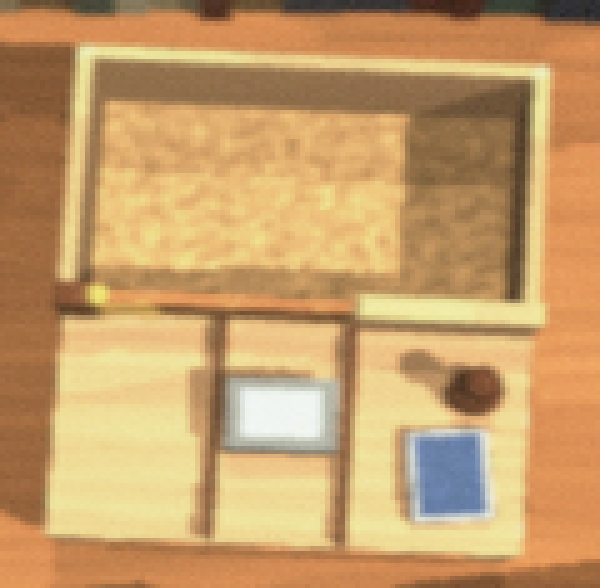

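View pics/crop_s.png

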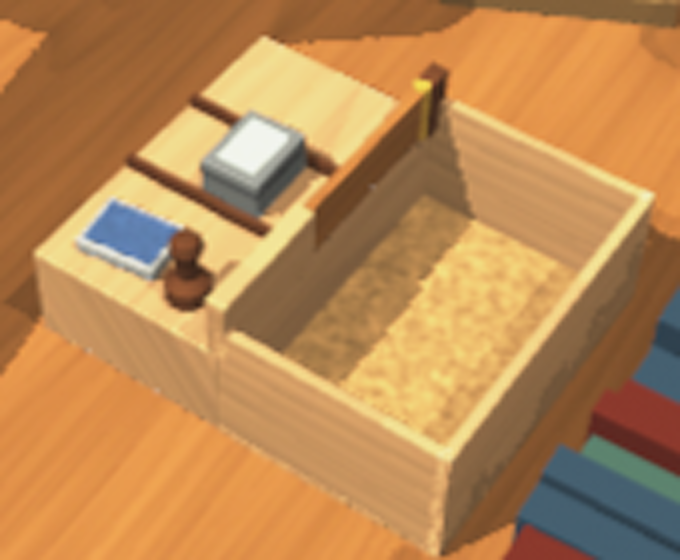

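View pics/z.png

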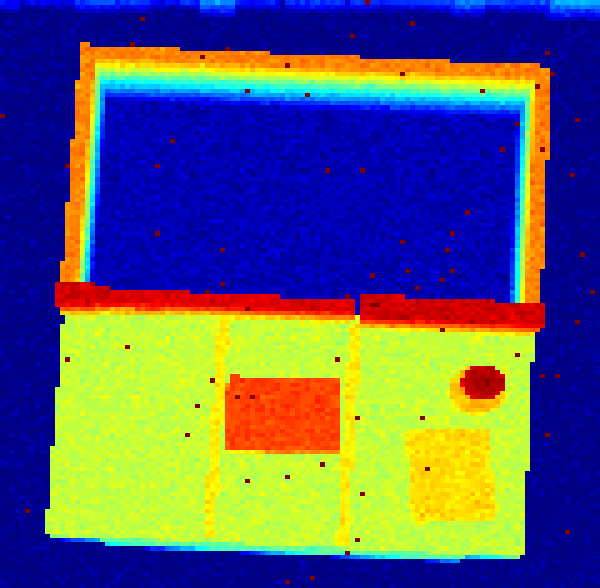

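```bash
cat > fit.py <<'E'
from h import *
from scipy.optimize import least_squares
T=[((170,125,105),(79,45)),((170,-135,105),(550,67)),((-150,125,80),(46,536)),((-150,-135,80),(523,556)),((7,-135,130),(546,303)),((7,-37,130),(357,294)),((7,125,130),(56,282)),((-150,-36,90),(341,546)),((-150,36,90),(203,537))]
S=[((-150,-135,80),(36,253)),((-150,125,80),(266,37)),((170,125,105),(653,195)),((170,-135,105),(443,456)),((170,-135,0),(438,553))]
tb=np.array([a for a,_ in T],float); tp=np.array([(190+x/5-.5,100+y/4.2-.5) for _,(x,y) in T])
sb=np.array([a for a,_ in S],float); sp=np.array([(185+x/4-.5,140+y/4-.5) for _,(x,y) in S])
def X(q,b): return b@R.from_euler('z',q[2]).as_matrix().T+[q[0],q[1],0]
for nm,f in (("top",lambda q:(proj("top",X(q,tb))-tp).ravel()),("scene",lambda q:(proj("scene",X(q,sb))-sp).ravel()),
  ("both",lambda q:np.r_[(proj("top",X(q,tb))-tp).ravel(),(proj("scene",X(q,sb))-sp).ravel()])):
    r=least_squares(f,[530,0,0],loss='soft_l1'); print(nm,r.x.round(4)); print(f(r.x).reshape(-1,2).round(1).tolist())
q=r.x; np.save("q.npy",q)
for n in ("top","scene"):
    W=cloud(n,np.load(n+"_d.npy")); P=(W-[q[0],q[1],0])@R.from_euler('z',q[2]).as_matrix()
    m=(P[...,0]>-140)&(P[...,0]<-20)&(abs(P[...,1])<33)&(P[...,2]>107)&(P[...,2]<122)
    pts=P[m]; print(n,m.sum(),np.median(pts[:,2]),cv2.minAreaRect(pts[:,:2].astype(np.float32)),pts.mean(0),np.percentile(pts[:,:2],[1,99],axis=0))
    d=(P[...,0]>-140)&(P[...,0]<-20)&(P[...,1]>50)&(P[...,1]<110); print("deck z",np.median(P[d][:,2]))
    for nm,(a,b,c,e,z0) in dict(flap=(-15,15,-30,95,118),panel=(-15,15,-130,-42,122),pad=(-150,-20,-125,-50,88)).items():
        m=(P[...,0]>a)&(P[...,0]<b)&(P[...,1]>c)&(P[...,1]<e)&(P[...,2]>z0)&(P[...,2]<165)
        print(nm,m.sum(),P[m].mean(0).round(1),np.percentile(P[m],[2,98],axis=0).round(1).tolist())
E
python3 fit.py
```

```text
top [ 5.663973e+02 -1.741100e+01 -3.970000e-02]
[[-0.0, -0.1], [-0.0, -0.2], [-0.5, -0.4], [-0.1, -0.0], [-0.2, -0.0], [0.6, 0.1], [-0.4, -0.3], [-0.0, 0.2], [0.8, 1.0]]
scene [ 5.633793e+02 -1.856690e+01 -4.470000e-02]
[[-0.9, -1.3], [-0.5, -1.4], [0.6, -0.4], [1.2, 0.9], [-0.4, 0.8]]
both [ 5.655755e+02 -1.787330e+01 -4.170000e-02]
[[0.3, 0.1], [0.2, 0.1], [-0.4, -0.1], [-0.0, 0.4], [-0.1, 0.4], [0.8, 0.4], [-0.2, -0.1], [0.0, 0.6], [0.9, 1.2], [-0.0, -1.0], [0.1, -1.2], [1.5, -0.4], [2.5, 1.1], [0.8, 0.9]]
top 392 114.94091624230578 ((-68.16124725341797, 0.3533668518066406), (46.909698486328125, 59.48446273803711), 1.7016957998275757) [-68.34160596   0.13626727 114.96101732] [[-90.86379285 -29.44670433]
 [-45.55133151  29.82926164]]
deck z 80.90513908473076
flap 175 [ -0.3  34.8 127.9] [[-4.2, -26.5, 119.1], [4.4, 92.9, 132.5]]
panel 188 [  0.3 -86.  130.6] [[-6.4, -128.3, 125.2], [7.7, -43.8, 135.4]]
pad 473 [-87.7 -94.9  98.6] [[-127.5, -115.6, 89.3], [-37.6, -71.2, 136.8]]
scene 307 113.73370169320265 ((-67.76842498779297, -1.1461563110351562), (47.30579376220703, 63.44035339355469), 0.5563287138938904) [-65.58927845  -4.43659582 113.46799803] [[-89.89113615 -32.34090157]
 [-44.33854975  28.23095781]]
deck z 79.5738564827069
flap 164 [  1.4  31.5 125.7] [[-4.3, -27.2, 118.4], [5.2, 93.0, 130.9]]
panel 190 [  1.3 -86.8 129.1] [[-6.9, -127.9, 124.2], [8.0, -45.3, 132.8]]
pad 464 [ -78.3 -102.2   98.8] [[-127.1, -120.0, 88.8], [-31.2, -74.7, 135.4]]
```

Emit:
carry_out(deltas=[[[0, 0, 0], -6.74, 1], [[0, 0, 0], -6.74, 1], [[0, 0, 0], -6.74, 1], [[0, 0, 0], -6.74, 1], [[0, 0, 0], -6.74, 1], [[0, 0, 0], -6.74, 1], [[0, 0, 0], -6.74, 1], [[0, 0, 0], -6.74, 1], [[0, 0, 0], -6.74, 1], [[0, 0, 0], -6.74, 1], [[0, 0, 0], -6.74, 1], [[0, 0, 0], -6.74, 1], [[0, 0, 0], -6.74, 1], [[0, 0, 0], -6.74, 1], [[0, 0, 0], -6.74, 1], [[0, 0, 0], -6.74, 1]])

```text
clock: 1.43
eef_pos: [172.3, -522.1, 227.1]
eef_rot: [3.141, -0.001, 2.207]
wrist_force: [-0.2, 0.9, -0.4]
finger_gap: 94.3
```

```bash
cat > go.py <<'E'
import sys
from h import *
Q=(566.,-17.6,-0.0408)
def where():
    s=manip.read_state(); r=R.from_euler('xyz',s["eef_rot"]); p=s["eef_pos"]
    B=R.from_euler('z',Q[2]); pb=B.inv().apply(p-[Q[0],Q[1],0]); t=r.as_matrix()
    print("t",s["clock"],"rot",s["eef_rot"].round(4),"box-frame TCP",pb.round(1),"gap",s["finger_gap"],"F",s["wrist_force"].round(1))
    yb=B.inv().apply(t[:,1]); print("A",(pb+53.2*yb).round(1),"B",(pb-53.2*yb).round(1), "y_t angle box deg",np.degrees(np.arctan2(yb[1],yb[0])).round(2))
    return s,r,B,pb,p
s,r,B,pb,p=where()
if len(sys.argv)>3:
    tgt=np.array([float(v) for v in sys.argv[1:4]])
    print("tool shift cm",(r.inv().apply(B.apply(tgt-pb))/10).round(2))
E
python3 go.py -66 35 230
```

```text
t 1.4333 rot [ 3.1413e+00 -7.0000e-04  2.2068e+00] box-frame TCP [-372.8 -520.2  227.1] gap 94.32839329366898 F [-0.2  0.9 -0.4]
A [-331.3 -486.9  227.1] B [-414.2 -553.5  227.1] y_t angle box deg 38.78
tool shift cm [24.07 58.68 -0.26]
```

Emit:
carry_out(deltas=[[[0.6, 1.47, 0], 0, 1], [[1.2, 2.93, 0], 0, 1], [[1.2, 2.93, 0], 0, 1], [[1.2, 2.93, 0], 0, 1], [[1.2, 2.93, 0], 0, 1], [[1.2, 2.93, 0], 0, 1], [[1.2, 2.93, 0], 0, 1], [[1.2, 2.93, 0], 0, 1], [[1.2, 2.93, 0], 0, 1], [[1.2, 2.93, 0], 0, 1], [[1.2, 2.93, 0], 0, 1], [[1.2, 2.93, 0], 0, 1], [[1.2, 2.93, 0], 0, 1], [[1.2, 2.93, 0], 0, 1], [[1.2, 2.93, 0], 0, 1], [[1.2, 2.93, 0], 0, 1], [[1.2, 2.93, 0], 0, 1], [[1.2, 2.93, 0], 0, 1], [[1.2, 2.93, 0], 0, 1], [[1.2, 2.93, 0], 0, 1]])

```text
clock: 3.1
eef_pos: [496.6, 5.1, 227.2]
eef_rot: [-3.141, -0.0, 2.201]
wrist_force: [0.7, -0.5, 0.3]
finger_gap: 94.1
```

Emit:
carry_out(deltas=[[[0.6, 1.47, 0], 0, 1], [[0, 0, 0], 0, 1], [[0, 0, 0], 0, 1], [[0, 0, 0], 0, 1]])

```text
clock: 3.43
eef_pos: [504.0, 16.4, 227.2]
eef_rot: [-3.141, -0.0, 2.201]
wrist_force: [0.0, -1.9, 0.4]
finger_gap: 93.7
```

```bash
python3 go.py -66 35 135
cat > pic.py <<'E'
import sys
from h import *
for n in ("scene","top"):
    p,d=vision.camera(n); np.save(n+"_d1.npy",d)
    p=cv2.cvtColor(p,cv2.COLOR_RGB2BGR)
    c=p[110:280,170:370] if n=="scene" else p[80:240,170:330]
    cv2.imwrite(f"pics/{n}_{sys.argv[1]}.png",cv2.resize(c,None,fx=3.5,fy=3.5,interpolation=cv2.INTER_CUBIC))
E
python3 pic.py a
```

```text
t 3.4333 rot [-3.1410e+00 -2.0000e-04  2.2007e+00] box-frame TCP [-63.3  31.4 227.2] gap 93.65695218137314 F [ 0.  -1.9  0.4]
A [-21.6  64.5 227.2] B [-105.    -1.7  227.3] y_t angle box deg 38.43
tool shift cm [0.45 0.02 9.22]
```

View pics/scene_a.png

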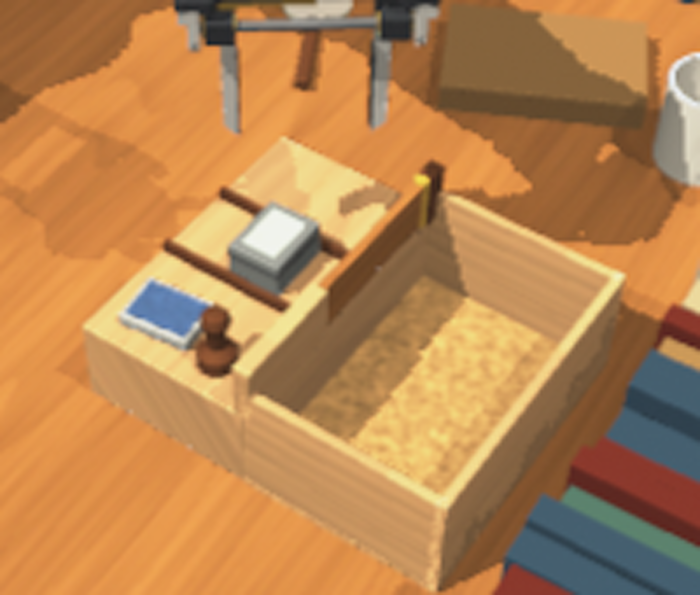

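Fingers at (232,125) and (378,120) hang above the chute and deck; nothing has moved. Descending.

Emit:
carry_out(deltas=[[[0.45, 0, 0.5], 0, 1], [[0, 0, 1], 0, 1], [[0, 0, 1.5], 0, 1], [[0, 0, 1.5], 0, 1], [[0, 0, 1.5], 0, 1], [[0, 0, 1.5], 0, 1], [[0, 0, 1], 0, 1], [[0, 0, 0.5], 0, 1], [[0, 0, 0], 0, 1], [[0, 0, 0], 0, 1]])

```text
clock: 4.37
eef_pos: [501.9, 20.6, 137.7]
eef_rot: [3.141, 0.0, 2.201]
wrist_force: [1.1, -0.2, 0.2]
finger_gap: 94.5
```

```bash
python3 go.py -66 35 110;python3 pic.py b
```

```text
t 4.3667 rot [3.1414e+00 2.0000e-04 2.2008e+00] box-frame TCP [-65.6  35.5 137.7] gap 94.46556317806932 F [ 1.1 -0.2  0.2]
A [-23.9  68.6 137.7] B [-107.2    2.5  137.7] y_t angle box deg 38.44
tool shift cm [-0.01 -0.07  2.77]
```

View pics/scene_b.png

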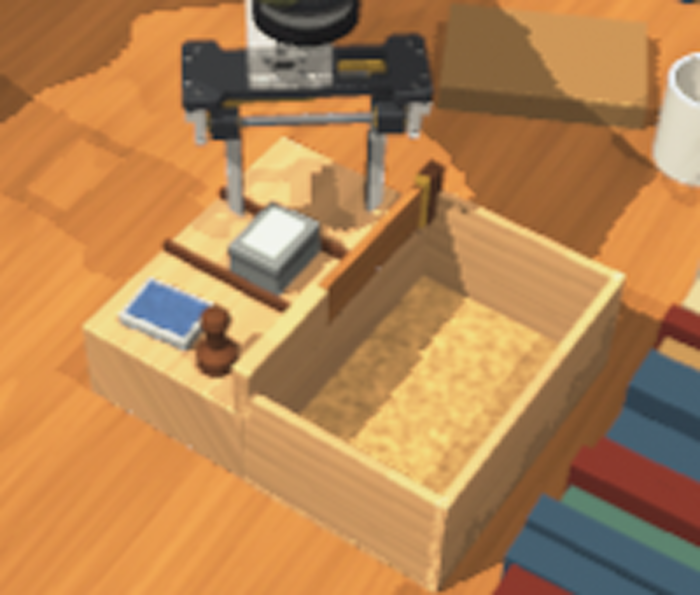

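View pics/top_b.png

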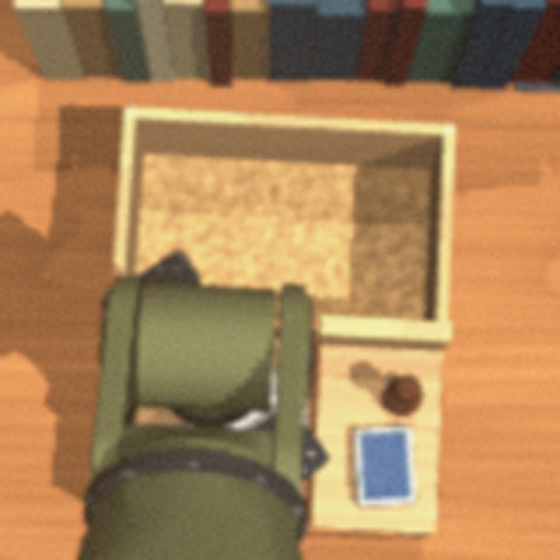

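Scene view: left finger tip (237,210) stands behind the box, right finger tip (375,208) in front of the closed flap, right of the left rail. Going down to 8 mm above the deck, then pushing part way.

Emit:
carry_out(deltas=[[[0, 0, 0.5], 0, 1], [[0, 0, 0.8], 0, 1], [[0, 0, 0.8], 0, 1], [[0, 0, 0.5], 0, 1], [[0, 0, 0.15], 0, 1], [[0, 0, 0], 0, 1], [[0, 0, 0], 0, 1]])

```text
clock: 5.05
eef_pos: [501.9, 20.6, 110.0]
eef_rot: [-3.142, -0.0, 2.201]
wrist_force: [-0.5, 0.2, 0.0]
finger_gap: 94.1
```

```bash
python3 go.py -26 35 110
```

```text
t 5.05 rot [-3.1416 -0.      2.201 ] box-frame TCP [-65.6  35.6 110. ] gap 94.0572647919367 F [-0.5  0.2  0. ]
A [-23.9  68.7 110. ] B [-107.3    2.5  110. ] y_t angle box deg 38.45
tool shift cm [-2.51  3.06 -0.  ]
```

Emit:
carry_out(deltas=[[[-0.25, 0.31, 0], 0, 1], [[-0.25, 0.31, 0], 0, 1], [[-0.25, 0.31, 0], 0, 1], [[-0.25, 0.31, 0], 0, 1], [[-0.25, 0.31, 0], 0, 1], [[-0.25, 0.31, 0], 0, 1], [[-0.25, 0.31, 0], 0, 1], [[-0.25, 0.31, 0], 0, 1], [[-0.25, 0.31, 0], 0, 1], [[-0.25, 0.31, 0], 0, 1], [[0, 0, 0], 0, 1]])

```text
clock: 5.97
eef_pos: [541.3, 18.6, 109.5]
eef_rot: [-3.139, -0.002, 2.201]
wrist_force: [-7.2, -1.6, 1.0]
finger_gap: 93.7
```

```bash
python3 go.py 22 35 110;python3 pic.py c
```

```text
t 5.9667 rot [-3.1391e+00 -1.6000e-03  2.2014e+00] box-frame TCP [-26.2  35.2 109.5] gap 93.65952430178625 F [-7.2 -1.6  1. ]
A [ 15.4  68.3 109.4] B [-67.9   2.1 109.6] y_t angle box deg 38.47
tool shift cm [-3.02  3.76 -0.07]
```

View pics/scene_c.png

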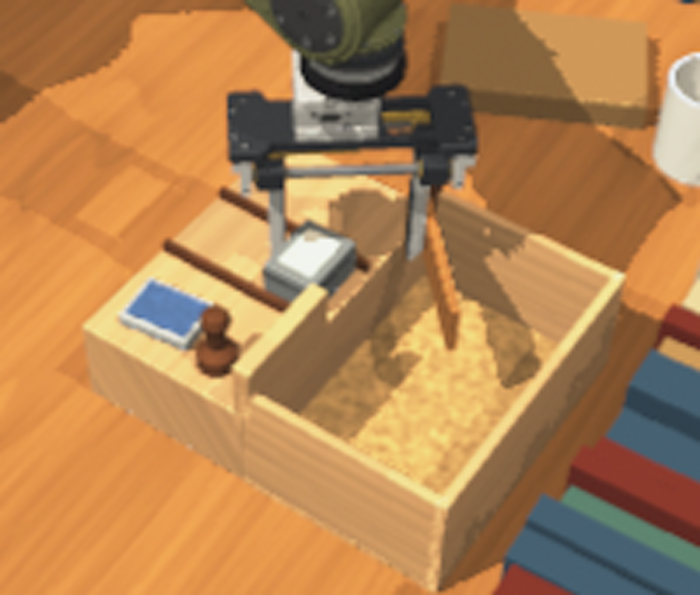

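The flap (435,270) is held open by the right finger, and the box (310,260) is still in the chute and straight. Pushing on over the edge.

Emit:
carry_out(deltas=[[[-0.3, 0.38, -0.02], 0, 1], [[-0.3, 0.38, 0], 0, 1], [[-0.3, 0.38, 0], 0, 1], [[-0.3, 0.38, 0], 0, 1], [[-0.3, 0.38, 0], 0, 1], [[-0.3, 0.38, 0], 0, 1], [[-0.3, 0.38, 0], 0, 1], [[-0.3, 0.38, 0], 0, 1], [[-0.3, 0.38, 0], 0, 1], [[-0.3, 0.38, 0], 0, 1], [[0, 0, 0], 0, 1], [[0, 0, 0], 0, 1], [[0, 0, 0], 0, 1], [[0, 0, 0], 0, 1]])

```text
clock: 7.23
eef_pos: [590.1, 16.6, 110.2]
eef_rot: [3.141, 0.0, 2.201]
wrist_force: [1.2, -5.0, -2.0]
finger_gap: 94.2
```

```bash
python3 go.py -70 35 110;python3 pic.py d
```

```text
t 7.2333 rot [3.1414e+00 5.0000e-04 2.2007e+00] box-frame TCP [ 22.6  35.2 110.2] gap 94.18590994335382 F [ 1.2 -5.  -2. ]
A [ 64.3  68.2 110.2] B [-19.    2.1 110.2] y_t angle box deg 38.43
tool shift cm [ 5.75 -7.27  0.02]
```

View pics/scene_d.png

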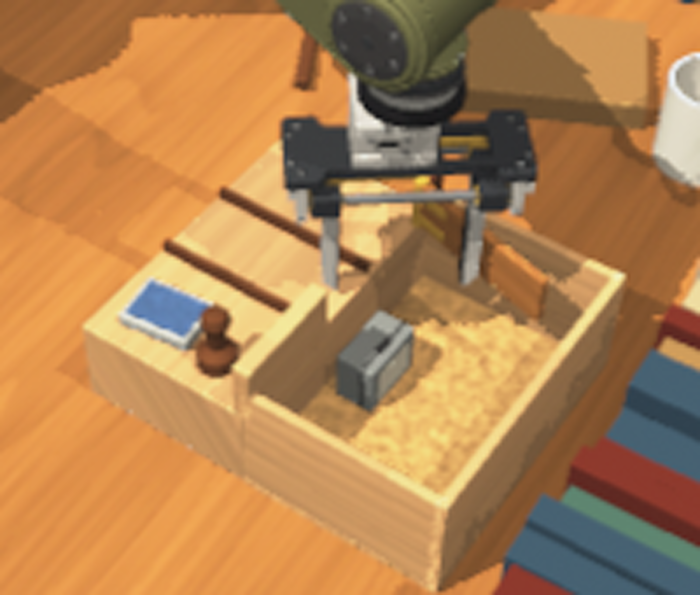

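The box lies on edge in the bin at (375,365), and the flap is held open at (515,275). Drawing back.

Emit:
carry_out(deltas=[[[0.3, -0.38, 0], 0, 1], [[0.3, -0.38, 0], 0, 1], [[0.3, -0.38, 0], 0, 1], [[0.3, -0.38, 0], 0, 1], [[0.3, -0.38, 0], 0, 1], [[0.3, -0.38, 0], 0, 1], [[0.3, -0.38, 0], 0, 1], [[0.3, -0.38, 0], 0, 1], [[0.3, -0.38, 0], 0, 1], [[0.3, -0.38, 0], 0, 1], [[0.3, -0.38, 0], 0, 1], [[0.3, -0.38, 0], 0, 1], [[0.3, -0.38, 0], 0, 1], [[0.3, -0.38, 0], 0, 1], [[0.3, -0.38, 0], 0, 1], [[0.3, -0.38, 0], 0, 1], [[0.3, -0.38, 0], 0, 1], [[0.3, -0.38, 0], 0, 1], [[0.3, -0.38, 0], 0, 1], [[0, 0, 0], 0, 1]])

```text
clock: 9.0
eef_pos: [497.4, 20.5, 110.2]
eef_rot: [3.141, -0.0, 2.201]
wrist_force: [0.2, -0.3, 0.7]
finger_gap: 94.0
```

Emit:
carry_out(deltas=[[[0, 0, -0.5], 0, 1], [[0, 0, -1], 0, 1], [[0, 0, -1.5], 0, 1], [[0, 0, -1.5], 0, 1], [[0, 0, -1.5], 0, 1], [[0, 0, -1.5], 0, 1], [[0, 0, -1.5], 0, 1], [[0, 0, -1.5], 0, 1], [[0, 0, -1], 0, 1], [[0, 0, -0.5], 0, 1], [[0, 0, 0], 0, 1], [[0, 0, 0], 0, 1]])

```text
clock: 10.0
eef_pos: [498.0, 20.4, 229.8]
eef_rot: [-3.141, -0.0, 2.201]
wrist_force: [-0.7, -0.3, -0.5]
finger_gap: 93.9
```

```bash
python3 go.py;python3 pic.py e
python3 - <<'E'
from h import *
Q=(566.,-17.6,-0.0408)
for n in("scene","top"):
    P=(cloud(n,np.load(n+"_d1.npy"))-[Q[0],Q[1],0])@R.from_euler('z',Q[2]).as_matrix()
    for nm,(a,b,c,e,z0,z1) in dict(flap=(-30,140,-30,95,112,132),box=(12,155,-120,110,20,75)).items():
        m=(P[...,0]>a)&(P[...,0]<b)&(P[...,1]>c)&(P[...,1]<e)&(P[...,2]>z0)&(P[...,2]<z1)
        print(n,nm,m.sum(),np.percentile(P[m],[3,50,97],axis=0).round(1).tolist())
E
```

```text
t 10.0 rot [-3.1414e+00 -2.0000e-04  2.2010e+00] box-frame TCP [-69.5  35.2 229.8] gap 93.92922112259254 F [-0.7 -0.3 -0.5]
A [-27.9  68.2 229.8] B [-111.2    2.1  229.9] y_t angle box deg 38.44
scene flap 192 [[-4.2, -27.1, 113.9], [2.2, 28.7, 125.3], [4.3, 93.3, 130.3]]
scene box 356 [[13.6, -33.1, 22.4], [33.7, -11.1, 49.7], [45.7, 24.4, 54.6]]
top flap 4 [[-3.7, -4.4, 117.7], [-1.7, -4.2, 127.3], [1.7, -4.0, 130.0]]
top box 7 [[25.3, -6.5, 49.2], [33.9, -6.1, 52.6], [42.3, -5.7, 55.3]]
```

View pics/scene_e.png

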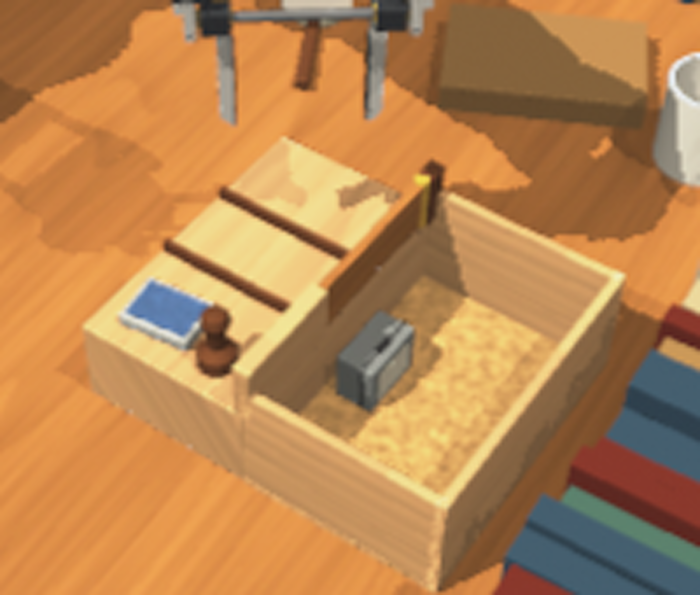

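The flap is shut at (375,245). The box is at rest on edge in the bin at (375,362), centre about x = 28 mm, z = 29 mm. The stamp and ink pad haven't moved.

```bash
python3 -c "
from cell import workorder; print(workorder.sign_off())"
```

```text
the job is handed in; nothing more can be done
None
```

The slide box is in the bin, the flap is shut, and I handed the job in at about 10 s of the 38 s allowed. I got no verdict.

I set the open gripper at an angle to the chute, with one finger ahead of the other. A single straight push then opened the flap and, behind it, slid the box over the edge. The flap was held open until the box had dropped, and then I drew the fingers back and lifted clear.

**Last camera checks:**
- **Flap:** its top edge lies along x = 0, from -4 to +4 mm, so it is closed.
- **Slide box:** it rests on edge on the bin floor. Its centre is about 28 mm past the flap line and about 29 mm above the desk, and it looked the same in two views about 3 s apart.
- **Other things:** the stamp and ink pad look unmoved in the scene pictures. I did not measure the other loose things again, but the fingers only worked over the chute, the bare deck and the bin.
- **Robot:** it is clear of everything.

**Not measured:** I could not read the force between box and flap. The scene pictures part way through and after the drop show a wide gap between them. The two cameras disagreed by about 3 mm on where the drop box stands, which was within the clearances I used. In the last top view the arm hid most of the flap and box, so those checks rest mainly on the scene camera.

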